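# Load a dental case pan and slide it to the dispatch stop

## Robot

A 7-joint arm with a two-finger parallel gripper is mounted at the origin on a cart in front of the work surface, level with it; the furniture and walls round the work are solid. World frame = base frame: x ahead of the robot, y to its left, z up, the work surface at z = 0. Lengths are in mm, angles in degrees, forces in N, time in s.
With the tool pointing down it reaches from about 425 to 975 mm from the base axis. Payload 16.7 kg.
Tool frame: the origin (TCP) lies between the finger pads; the fingertips stand 11 mm ahead of it and the grasp point (between the pads) lies 8 mm behind it; z points along the fingers, y is the line along which they close (so a half turn about z gives the same grasp; the last joint's range is limited). The gripper opens to 85 mm and grips with 20 to 120 N. Pads are 22 mm wide; open, the fingers measure 114 mm over their backs; the gripper's body (76 mm by 85 mm) begins 54 mm behind the grasp point. The pads swing forward as they close: fully open they stand 13 mm farther back than shut.
Start: joints at [57.095, 24.414, 4.234, 92.017, -1.954, 63.644, -3.845], TCP at [278.159, -614.983, 242.302] pointing down, gripper open.
Joint ranges: [-163.25, 163.25], [-28.42, 122.38], [-70.27, 78.77], [12.13, 141.07], [-58.53, 238.53], [9.26, 117.41], [-156.51, 156.51]. Speed limits (degrees/s): [108.29, 108.29, 136.94, 136.94, 172.46, 172.46, 172.46].

## Interface

Orientations are given as a 3x3 rotation matrix whose columns are the frame's x, y, z axes.
In Python, from workcell import read_state, optics, finish_job gives the robot as it stands. The module is installed in compiled form; this text tells all that it offers.
- The arm moves only by the shell command python3 -m handwheel 'ROWS' [FORCE]. ROWS is JSON, a list of rows, each a list of 5 numbers: the shift along the tool's x, y, z as a fraction of full scale, then the turn about the tool's z as a fraction of full scale, then the closure, from 0 (fully open) to 1 (shut). In form: [[dx, dy, dz, turn, fingers], ...]. A call has exactly 8 rows; each row is the pose to reach, as a shift and turn from the pose commanded when the call began, along the tool's axes at that moment, turning the shorter way round; what a row does not reach only later rows make up. Full scale, the value 1, is 0.75 m for a shift and pi rad for a turn. A row lasts 1/10 s, in which the tool goes at most 50 mm and 8.59 degrees, less where a joint would pass 70% of its speed; a pose out of reach is approached as far as the arm can. A call with a number of a shift or a turn outside -1 to 1 is refused whole. A call with a gripper value outside its range is refused whole. The fingers move at their own pace and stop on an object; FORCE is the grip in N (left out, the last holds). Time passes only in rows, so rows that repeat a pose let the fingers close, or fill a call up. It gives the time, the measured TCP pose, the force, the opening and the grip force at its end, in the units of the state.
- read_state(): the state, without advancing time (a new reading comes with each control period).
- optics.read_camera(name): name is "side" or "top" or "wrist"; returns the picture (384x512x3 uint8, red, green, blue); there is no depth.
- optics.camera_info(name): a dict with "intrinsics" (3x3 intrinsics, pixels), "world_to_cam" (4x4, takes a point from world to camera coordinates). Camera axes: x right, y up, looking along -z (the intrinsics and any distortion apply to the point x, -y, -z); pixel columns grow to the right and rows downward; lengths in mm; the calibration is good to about 2 mm. A picture is of the moment at which its call begins: read the wrist's pose just before it. camera_info takes no time and is no camera call; for the wrist camera it gives the pose at the moment of the call.
- finish_job(): hands the job in; it is judged then, once.
The state is a dict: "time_s": time; "qpos": joint angles; "joint_velocities": joint speeds; "tau": joint torques, N m; "ee_pos": TCP position; "eef_rot": TCP orientation; "force": force on the tool from outside, world axes, zero at the start; "ft_torque": the same for the moment, N m; "width": opening from 0.0 (shut) to 1.0 (fully open); "finger_force": force on a finger pad.
Only numpy, scipy, OpenCV 4.12 (cv2) and the standard library are available. Lean on these libraries where they do the work, as an engineer would, in place of code of your own. Each camera call takes 0.05 s, during which the arm holds its last target. There are 200 camera calls.

## Task

Load the blue case pan for the next job while it still stands at the left end of its rail, away from the green stops: lay the white cast that carries the pink denture (teeth up, set down gently, not dropped), the small white carton (flat) and the handpiece with the blue ring side by side on the floor of the pan, nothing on top of anything else. Then slide the loaded pan along its rail to the right, fully up against the green stops, and let go. Leave the handpiece with the red ring, the loose pink denture, the white tub and the wax pot where they are.

Things in the scene. Friction and masses are not known exactly. Their poses are not given: they have to be found in the camera images.
- rail: Fixed aluminium rail base, 285 x 120 x 8 mm with two guide rods; origin on the worktop under the rail. Its +x axis is the direction in which the pan slides, to the robot's right (about -y of the world), to two green-faced stops (50 mm high) at that end.
- pan (a joint): Travel of the blue pan along the rail's +x, in m: 0 at the other end, to the robot's left, 0.09 when the pan's rear wall is against the green stops. Stiff: about 2.5 N friction, stays where it is left. At joint 0 the pan's centre is at x = -0.045 in the rail frame.
- pan_floor (a point): Centre of the pan's inner floor (22 mm above the worktop); axes as the rail's (+x to the stops). The open blue pan is 188 (x) x 208 (y) mm outside, walls 4 mm thick, inside 180 x 200 mm, rim 36 mm above this floor.
- pan_grip (a point): Centre of the top edge of the pan's black upright grip, a tab 12 mm thick (x) and 40 mm wide (y), held on a bracket 20 mm outside the middle of the +x wall (grip centre 120 mm from the pan's centre); axes as the rail's. It rises 22 mm above the rim; pinch it from above across its 12 mm.
- waxup: White stone cast with a pink wax denture and cream teeth standing on it, one piece, 61 (x) x 70 (y) x 37 mm, 0.1 kg. Origin at the centre of its underside, z up through the teeth. Grasp the white cast low across x: its sides are upright and 59 mm apart up to 12 mm above the underside, narrower above.
- carton: Small closed white-and-red carton, solid, 60 (x) x 90 (y) x 20 (z) mm. Origin at the centre of its underside. Grasp across x.
- carton_mid (a point): Centre of the small carton, 10 mm above its underside; axes as the carton's.
- handpiece_blue: White motor handpiece with a blue ring, 23 (x) x 166 (y) x 23 mm, 0.15 kg, lying along its y axis; does not roll. Origin in the middle of its length, on its underside. Grasp across x near the middle.
- handpiece_mid (a point): Point on the blue-ringed handpiece's own axis, 11.5 mm above its underside and 8 mm toward its -y end from its origin, near its centre of mass; axes as the handpiece's.
- handpiece_red: Bystander: white motor handpiece with a red ring, 23 x 166 (y) x 23 mm; origin on its underside, middle of its length.
- lower_denture: Bystander: loose pink horseshoe denture with teeth, without a cast, 49 x 65 (y) x 23 mm; origin at its underside's centre.
- white_tub: Bystander: white closed tub with a blue stripe, 57 x 77 (y) x 50 mm; origin at its underside's centre.
- wax_melter: Bystander: blue wax pot with a red lid, 56 x 60 x 71 mm; origin at its underside's centre.
Mind the look-alikes: they are no part of the job. Leave any orange look-alike of the waxup alone.

How it is judged:
By the outcome, as a careful person would: the job done as asked, in the order asked, and still so for the second after the job is handed in, with the robot touching nothing.
It also fails if it takes over 72 s, if anything falls off the work surface, if the arm or the gripper's body presses on something with over 40 N, if the wrist force passes 120 N, or if a joint passes its speed limit or range.

## Working session

There is one attempt and no reset: what is moved stays moved. The work goes in short steps, Python scripts to look and compute and a shell command to move; the robot and the scene stay as the last step left them, time stands still between calls to the robot, and variables do not carry over. Pictures are saved under pics/ and viewed, at most 10 in all, crops included, and the job is handed in when it is done.

```bash
mkdir -p pics; python3 - <<'E'
from workcell import read_state, optics
import cv2, numpy as np
s=read_state(); print(s)
for n in("top","side"):
    im=optics.read_camera(n); i=optics.camera_info(n); print(n,i)
    cv2.imwrite(f"pics/{n}0.png",cv2.resize(im[:,:,::-1],(800,600),interpolation=cv2.INTER_CUBIC)); np.save(n+"0.npy",im)
E
```

```text
{'time_s': 0.0, 'qpos': array([57.09490794, 24.44997124,  4.23045067, 92.05080257, -1.95449273,
       63.64248655, -3.84596182]), 'joint_velocities': array([-0.00377216, -0.06032566, -0.09035124,  0.0278261 , -0.12832463,
        0.09214826, -0.03897308]), 'tau': array([ 2.15652966e-03, -9.49808550e+01,  3.76257509e+00, -4.63515186e+01,
        1.93544256e-02,  9.98569391e-03,  1.50125322e-05]), 'ee_pos': array([ 278.02832031, -614.6694425 ,  241.61746087]), 'eef_rot': array([[ 9.11139666e-01,  4.12097287e-01, -5.78607564e-04],
       [ 4.12097687e-01, -9.11139007e-01,  1.09841690e-03],
       [-7.45372984e-05, -1.23925404e-03, -9.99999229e-01]]), 'force': array([ 0.50798602,  0.26624749, -0.14420773]), 'ft_torque': array([0.00073623, 0.00406547, 0.00176873]), 'finger_force': 0.0, 'width': 1.0025025096818712}
top {'intrinsics': array([[470.76041721,   0.        , 254.21538387],
       [  0.        , 470.76041721, 191.86851127],
       [  0.        ,   0.        ,   1.        ]]), 'world_to_cam': array([[ 6.53324558e-02, -9.97847028e-01, -5.74279458e-03,
         1.33645743e+02],
       [ 9.75860398e-01,  6.26889044e-02,  2.09204649e-01,
        -5.60410161e+02],
       [-2.08394227e-01, -1.92720193e-02,  9.77855017e-01,
        -1.24116940e+03],
       [ 0.00000000e+00,  0.00000000e+00,  0.00000000e+00,
         1.00000000e+00]])}
side {'intrinsics': array([[371.62197285,   0.        , 253.9320357 ],
       [  0.        , 371.62197285, 190.00181352],
       [  0.        ,   0.        ,   1.        ]]), 'world_to_cam': array([[-9.96809459e-01,  7.97565912e-02,  3.12861968e-03,
         5.46629576e+02],
       [-5.80472405e-02, -7.51272107e-01,  6.57434969e-01,
         9.06515052e+01],
       [ 5.47852168e-02,  6.55155788e-01,  7.53504793e-01,
        -1.46935461e+03],
       [ 0.00000000e+00,  0.00000000e+00,  0.00000000e+00,
         1.00000000e+00]])}
```

View pics/top0.png

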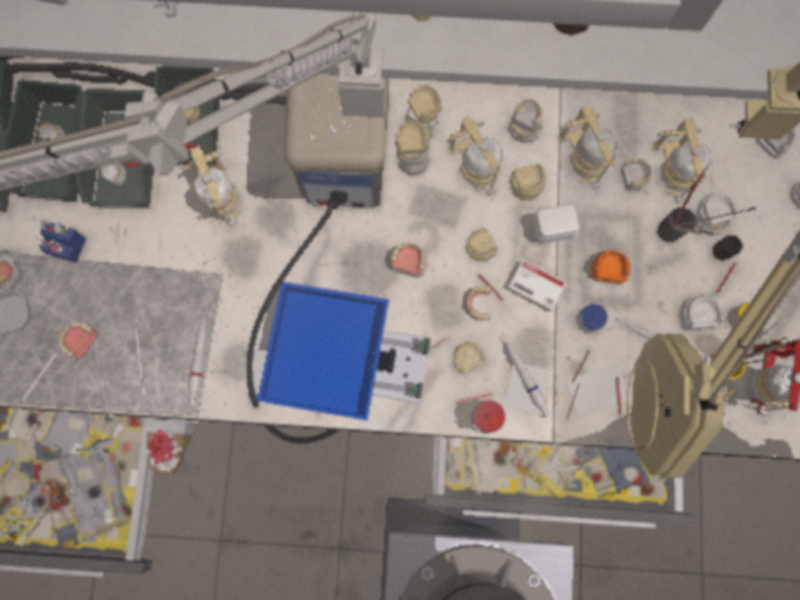

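View pics/side0.png

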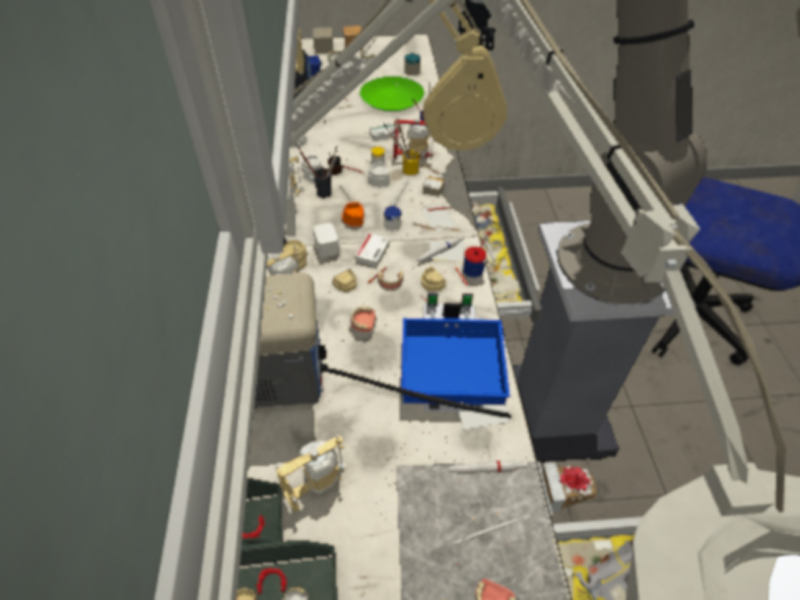

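The top view shows the blue pan at about (323,350) and the carton at (536,284). The blue-ring handpiece is at (525,378) and the red-ring one at (198,350). The pink pieces are at (407,260), (480,300) and (77,340), so I'll zoom in to tell them apart.

```bash
python3 - <<'E'
import cv2, numpy as np
t=np.load("top0.npy")[:,:,::-1]; s=np.load("side0.npy")[:,:,::-1]
cv2.imwrite("pics/tc.png",cv2.resize(t[140:285,165:365],(800,580),interpolation=cv2.INTER_CUBIC))
cv2.imwrite("pics/sc.png",cv2.resize(s[130:280,180:350],None,fx=4,fy=4,interpolation=cv2.INTER_CUBIC))
E
```

```text
(no output)
```

View pics/tc.png

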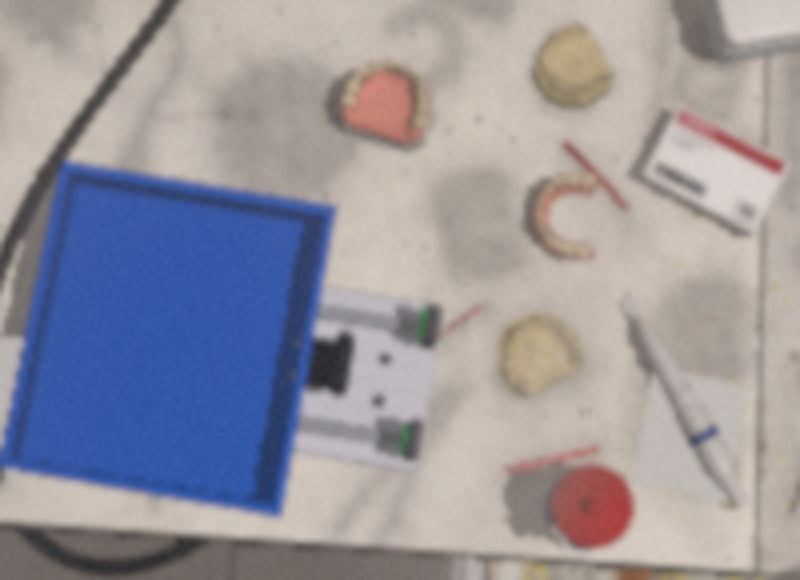

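View pics/sc.png

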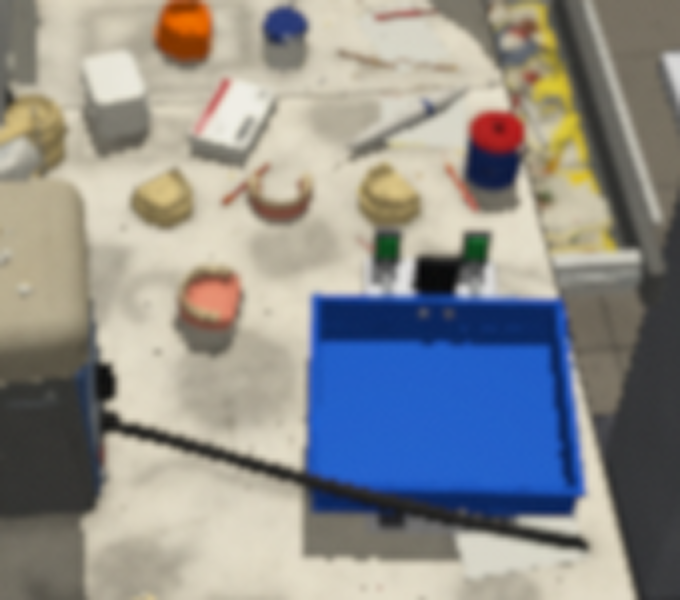

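```bash
cat > h.py <<'E'
import numpy as np, cv2
from workcell import read_state, optics
def p2w(info,uv,z):
    K=info["intrinsics"];W=info["world_to_cam"];R=W[:3,:3];t=W[:3,3];c=-R.T@t
    uv=np.atleast_2d(uv);d=np.c_[(uv[:,0]-K[0,2])/K[0,0],-(uv[:,1]-K[1,2])/K[1,1],-np.ones(len(uv))]@R
    z=np.broadcast_to(z,len(uv))
    return c+d*((z-c[2])/d[:,2])[:,None]
def w2p(info,P):
    K=info["intrinsics"];W=info["world_to_cam"];q=np.atleast_2d(P)@W[:3,:3].T+W[:3,3]
    return np.c_[K[0,2]-K[0,0]*q[:,0]/q[:,2],K[1,2]+K[1,1]*q[:,1]/q[:,2]]
def delta(P,yaw):
    """fractions of move to TCP P with tool y axis along world angle yaw (deg, mod 180)"""
    s=read_state();R=s["eef_rot"];d=R.T@(np.array(P)-s["ee_pos"])/750
    a=np.degrees(np.arctan2(R[1,1],R[0,1]));e=(a-yaw+90)%180-90  # tool z down: +turn lowers world yaw
    return d.round(4),round(e/180,4),round(e,1)
E
python3 - <<'E'
from h import *
np.set_printoptions(suppress=True,precision=1)
T=optics.camera_info("top")
f=lambda L,z:p2w(T,np.array(L,float)/4+[164.6,139.6],z)
print("wax",f([(382,105)],30));print("carton",f([(680,108),(785,163),(750,235),(645,172)],20))
print("hp",f([(630,297),(737,503),(705,434)],[8,11,20]));print("pan",f([(65,165),(335,208),(280,515),(5,467)],58))
print("grip",f([(340,362)],80));print("red",f([(592,505)],71)); print("den",f([(565,215)],20)); print("tub",f([(770,5)],50))
i=optics.camera_info("wrist");s=read_state();c=-i["world_to_cam"][:3,:3].T@i["world_to_cam"][:3,3]
print("cam in tool",s["eef_rot"].T@(c-s["ee_pos"]),s["eef_rot"].T@i["world_to_cam"][:3,:3].T,i["intrinsics"])
E
```

```text
wax [[634.  158.4  30. ]]
carton [[ 648.1  -55.7   20. ]
 [ 612.2 -131.8   20. ]
 [ 558.1 -108.    20. ]
 [ 599.2  -32.2   20. ]]
hp [[ 510.2  -26.2    8. ]
 [ 369.8 -104.9   11. ]
 [ 415.2  -80.    20. ]]
pan [[569.1 375.5  58. ]
 [550.7 185.9  58. ]
 [338.8 208.4  58. ]
 [358.6 395.4  58. ]]
grip [[441.2 174.7  80. ]]
red [[358.2   2.1  71. ]]
den [[564.2  23.5  20. ]]
tub [[ 719.6 -112.7   50. ]]
cam in tool [  65.5    1.5 -130.3] [[ 0.   1.   0.3]
 [ 1.  -0.   0. ]
 [ 0.   0.3 -1. ]] [[325.8   0.  255.7]
 [  0.  325.8 193.3]
 [  0.    0.    1. ]]
```

```bash
python3 - <<'E'
from h import *
np.set_printoptions(suppress=True,precision=0)
T=optics.camera_info("top");S=optics.camera_info("side")
def tri(a,b):
    a=np.array(a)*.64;b=np.array(b)*.64
    A0,A1=p2w(T,a,0)[0],p2w(T,a,500)[0];B0,B1=p2w(S,b,0)[0],p2w(S,b,500)[0]
    u=A1-A0;v=B1-B0;st=np.linalg.lstsq(np.c_[u,-v],B0-A0,rcond=None)[0]
    P,Q=A0+st[0]*u,B0+st[1]*v;return P,Q
print("lamp c",tri((670,405),(465,105)));print("lamp bottom tip(low x)",tri((660,475),(500,105)))
print("lamp joint",tri((708,402),(465,60)))
E
```

```text
lamp c (array([ 372., -214.,  325.]), array([ 374., -214.,  326.]))
lamp bottom tip(low x) (array([ 279., -199.,  326.]), array([ 294., -205.,  328.]))
lamp joint (array([ 370., -225.,  424.]), array([ 381., -229.,  427.]))
```

```bash
python3 - <<'E'
from h import *
t=np.load("top0.npy")[:,:,::-1]; s=np.load("side0.npy")[:,:,::-1]; w=optics.read_camera("wrist")[:,:,::-1]
r=lambda a,W,H:cv2.resize(a,(W,H),interpolation=cv2.INTER_CUBIC)
# side crop cols 240-440 rows 0-150 ; top crop cols 362-512 rows 130-330
out=np.vstack([np.hstack([r(s[0:150,230:430],400,300),r(t[130:280,312:512],400,300)]),np.hstack([r(w,400,300),r(s,400,300)])])
cv2.imwrite("pics/m1.png",out)
E
```

```text
(no output)
```

View pics/m1.png

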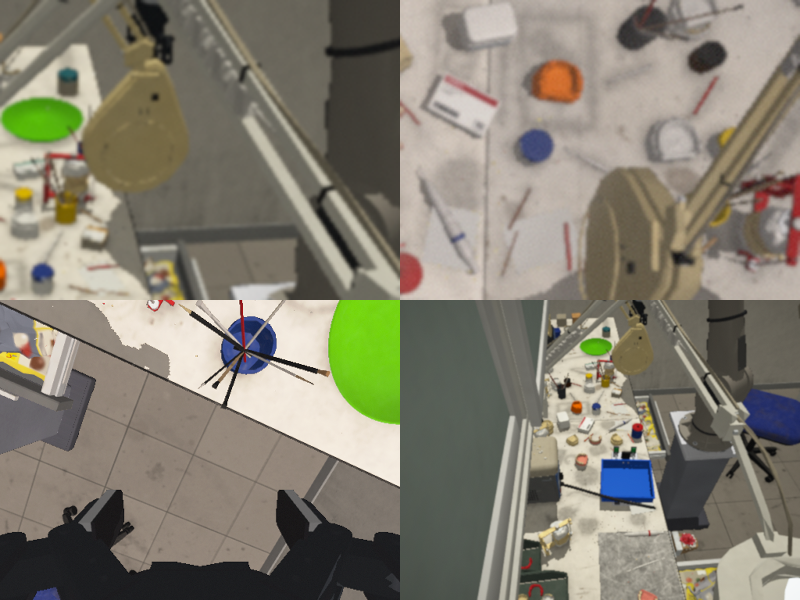

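```bash
python3 - <<'E'
from h import *
np.set_printoptions(suppress=True,precision=0)
T=optics.camera_info("top");S=optics.camera_info("side")
def pl(i,a,b):
    c=-i["world_to_cam"][:3,:3].T@i["world_to_cam"][:3,3]
    A,B=p2w(i,a,0)[0]-c,p2w(i,b,0)[0]-c;n=np.cross(A,B);n/=np.linalg.norm(n);return n,n@c
mt=lambda x,y:(312+(x-400)/2,130+y/2); ms=lambda x,y:(230+x/2,y/2)
n1,d1=pl(T,mt(688,250),mt(795,65));n2,d2=pl(S,ms(150,60),ms(97,0))
for z in(350,400,450,500,600,700,800,1000):
    A=np.array([n1[:2],n2[:2]]);p=np.linalg.solve(A,[d1-n1[2]*z,d2-n2[2]*z]);P=np.r_[p,z];print(P,w2p(T,P),w2p(S,P),np.hypot(*p))
def tri(a,b):
    A0,A1=p2w(T,a,0)[0],p2w(T,a,500)[0];B0,B1=p2w(S,b,0)[0],p2w(S,b,500)[0]
    u=A1-A0;v=B1-B0;st=np.linalg.lstsq(np.c_[u,-v],B0-A0,rcond=None)[0];return A0+st[0]*u,B0+st[1]*v
print("head high end",tri(mt(640,170),ms(150,65)),tri(mt(675,180),ms(150,65)));print("head low",tri(mt(625,300),ms(135,190)),tri(mt(590,240),ms(135,190)))
E
python3 - <<'E'
import sys; sys.path.insert(0,'.')
from h import *
S=optics.camera_info("side")
print("cam pos",*[(-optics.camera_info(n)["world_to_cam"][:3,:3].T@optics.camera_info(n)["world_to_cam"][:3,3]).round() for n in("top","side")])
E
```

```text
[ 247. -183.  350.] [[418. 320.]] [[335.  64.]] 307.0227631267129
[ 297. -194.  400.] [[433. 295.]] [[323.  50.]] 355.1751641623562
[ 348. -206.  450.] [[449. 268.]] [[309.  35.]] 404.2490012744229
[ 398. -218.  500.] [[466. 238.]] [[295.  19.]] 453.9455368860855
[ 499. -241.  600.] [[506. 169.]] [[264. -16.]] 554.5353498336262
[ 601. -264.  700.] [[555.  84.]] [[230. -55.]] 656.108305469969
[ 702. -287.  800.] [[617. -23.]] [[ 191. -100.]] 758.2694200173919
[ 904. -334. 1000.] [[ 804. -347.]] [[  95. -207.]] 963.607064416293
head high end (array([ 433., -154.,  511.]), array([ 379., -133.,  494.])) (array([ 429., -191.,  496.]), array([ 371., -168.,  476.]))
head low (array([ 336., -258.,  169.]), array([ 352., -264.,  172.])) (array([ 399., -196.,  234.]), array([ 370., -185.,  227.]))
cam pos [ 279.  145. 1332.] [ 631.  987. 1046.]
```

The scene is sorted out:
- **Waxup:** at crop (382,105), about world (634,158).
- **Loose denture:** at (565,215), a bystander.
- **Lamp:** its head and boom stand across the way at about (370,-215), with the top at z of about 500. I'll go over it close to the base.

```bash
python3 -m handwheel '[[0,0,-0.06,0,0],[0,0,-0.12,0,0],[0,0,-0.18,0,0],[0,0,-0.25,0,0],[0,0,-0.32,0,0],[0,0,-0.39,0,0],[0,0,-0.46,0,0],[0,0,-0.53,0,0]]'; python3 - <<'E'
from h import *
for P in((200,-400,640),(330,-300,640),(400,-190,640),(440,-60,640)): print(delta(P,-66))
print(read_state()["qpos"])
E
```

```text
time_s: 0.95
ee_pos: [277.8, -614.4, 629.5]
eef_rot: [[0.911, 0.412, 0.0], [0.412, -0.911, -0.0], [0.0, 0.0, -1.0]]
force: [-0.0, -1.1, -0.4]
width: 0.995
finger_force: 0.0
(array([ 0.0233, -0.3032, -0.0141]), np.float64(0.0019), np.float64(0.3))
(array([ 0.2362, -0.3532, -0.0141]), np.float64(0.0019), np.float64(0.3))
(array([ 0.3816, -0.4484, -0.0141]), np.float64(0.0019), np.float64(0.3))
(array([ 0.5017, -0.5843, -0.0141]), np.float64(0.0019), np.float64(0.3))
[ 56.41816153  21.53535169   6.7372586   50.06142999  -2.60553935
 108.5126751   -3.79980444]
```

```bash
python3 -m handwheel '[[0.005,-0.06,-0.014,0,0],[0.01,-0.12,-0.014,0,0],[0.014,-0.18,-0.014,0,0],[0.018,-0.24,-0.014,0,0],[0.023,-0.3,-0.014,0,0],[0.08,-0.315,-0.014,0,0],[0.14,-0.33,-0.014,0,0],[0.2,-0.345,-0.014,0,0]]'; python3 - <<'E'
from h import *
for P in((330,-300,640),(400,-190,640),(440,-60,640),(470,-40,300)): print(delta(P,-45))
print(read_state()["qpos"])
E
```

```text
time_s: 1.75
ee_pos: [308.7, -315.8, 638.2]
eef_rot: [[0.911, 0.411, 0.001], [0.411, -0.911, -0.001], [0.0, 0.001, -1.0]]
force: [0.6, -0.9, -0.3]
width: 0.998
finger_force: 0.0
(array([ 0.0345, -0.0075, -0.0024]), np.float64(-0.1151), np.float64(-20.7))
(array([ 0.1799, -0.1028, -0.0024]), np.float64(-0.1151), np.float64(-20.7))
(array([ 0.2998, -0.2389, -0.0025]), np.float64(-0.1151), np.float64(-20.7))
(array([ 0.3471, -0.2471,  0.4508]), np.float64(-0.1151), np.float64(-20.7))
[ 44.43529687  -3.72098778  -6.49000421  78.5188282   -0.43007687
 105.11978037 -27.86459641]
```

```bash
python3 -m handwheel '[[0.035,-0.01,-0.002,0,0],[0.085,-0.04,-0.002,-0.02,0],[0.135,-0.07,-0.002,-0.04,0],[0.18,-0.103,-0.002,-0.06,0],[0.22,-0.15,-0.002,-0.08,0],[0.26,-0.195,-0.002,-0.1,0],[0.3,-0.24,-0.002,-0.115,0],[0.31,-0.24,0.06,-0.115,0]]'; python3 -m handwheel '[[0,0,0.06,0,0],[0.01,0,0.12,0,0],[0.02,0,0.18,0,0],[0.03,0,0.24,0,0],[0.05,0,0.3,0,0],[0.07,0,0.34,0,0],[0.08,0,0.36,0,0],[0.08,0,0.36,0,0]]'
python3 - <<'E'
from h import *
s=read_state();i=optics.camera_info("wrist");im=optics.read_camera("wrist")[:,:,::-1];print(s["qpos"].round(),s["ee_pos"])
np.savez("w1.npz",im=im,**i);cv2.imwrite("pics/w1.png",cv2.resize(im,(800,600),interpolation=cv2.INTER_CUBIC))
E
```

```text
time_s: 2.55
ee_pos: [447.5, -51.8, 596.4]
eef_rot: [[0.7, 0.714, 0.008], [0.714, -0.7, -0.0], [0.005, 0.005, -1.0]]
force: [0.4, -1.4, -1.2]
width: 0.998
finger_force: 0.0
time_s: 3.35
ee_pos: [488.0, -14.7, 321.5]
eef_rot: [[0.706, 0.708, -0.003], [0.708, -0.706, 0.001], [-0.001, -0.003, -1.0]]
force: [-0.7, 0.2, 0.4]
width: 0.999
finger_force: 0.0
[ 24.   5. -31. 108.   3.  68. -53.] [487.97766748 -14.65354466 321.50546535]
```

View pics/w1.png

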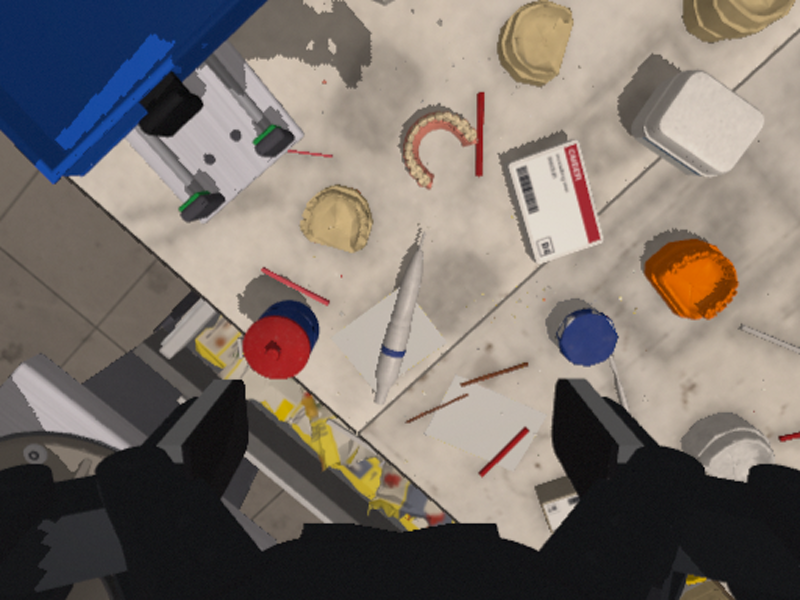

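The wrist view shows the carton's top corners at (510,165), (576,140), (604,241) and (535,264). The handpiece runs from (421,228) to (380,402).

```bash
python3 - <<'E'
from h import *
np.set_printoptions(suppress=True,precision=1)
i=dict(np.load("w1.npz"))
g=lambda L,z:p2w(i,np.array(L,float)*.64-.2,z)
C=g([(510,165),(576,140),(604,241),(535,264)],20);c=C.mean(0);l=C[2]+C[3]-C[0]-C[1];w=C[1]+C[2]-C[0]-C[3]
print(C,c,np.linalg.norm(l)/2,np.linalg.norm(w)/2,np.degrees(np.arctan2(l[1],l[0])),np.degrees(np.arctan2(w[1],w[0])))
H=g([(421,228),(380,402)],[10,11]);h=H[1]-H[0];print(H,H.mean(0),np.linalg.norm(h),np.degrees(np.arctan2(h[1],h[0])))
M=H.mean(0)+8*h/np.linalg.norm(h);print("mid",M)
print("axispts",g([(412,275),(393,352)],20))
s=np.degrees(np.arctan2(w[1],w[0]))
print(delta([c[0],c[1],60],s),delta([c[0],c[1],15],s))
E
```

```text
[[ 598.3  -32.6   20. ]
 [ 649.   -55.6   20. ]
 [ 613.3 -135.6   20. ]
 [ 558.8 -109.3   20. ]] [604.8 -83.3  20. ] 86.89626654375158 58.14723945011499 -115.65140358574536 -25.106441417441918
[[ 510.3  -19.1   10. ]
 [ 368.2 -109.1   11. ]] [439.2 -64.1  10.5] 168.18267707724587 -147.62790152153326
mid [432.5 -68.4  10.5]
axispts [[477.  -41.5  20. ]
 [415.1 -80.   20. ]]
(array([0. , 0.2, 0.4]), np.float64(-0.1102), np.float64(-19.8)) (array([0. , 0.2, 0.4]), np.float64(-0.1102), np.float64(-19.8))
```

```bash
python3 - <<'E'
from h import *
print([x.tolist() if hasattr(x,'tolist') else x for x in delta([604.8,-83.3,70],-25.5)])
E
```

```text
[[0.0455, 0.1744, 0.3373], -0.108, -19.4]
```

```bash
python3 -m handwheel '[[0.015,0.06,0.03,-0.03,0],[0.03,0.11,0.06,-0.07,0],[0.0455,0.1744,0.1,-0.108,0],[0.0455,0.1744,0.165,-0.108,0],[0.0455,0.1744,0.23,-0.108,0],[0.0455,0.1744,0.29,-0.108,0],[0.0455,0.1744,0.34,-0.108,0],[0.0455,0.1744,0.34,-0.108,0]]' 40
python3 - <<'E'
from h import *
print([x.tolist() if hasattr(x,'tolist') else x for x in delta([604.8,-83.3,9],-25.5)])
E
```

```text
time_s: 4.2
ee_pos: [603.1, -84.5, 65.1]
eef_rot: [[0.432, 0.902, -0.005], [0.902, -0.432, -0.0], [-0.002, -0.005, -1.0]]
force: [-0.2, 0.4, 0.9]
width: 0.999
finger_force: 0.0
[[0.0026, 0.0017, 0.0748], -0.0004, -0.1]
```

```bash
python3 -m handwheel '[[0.0026,0.0017,0.03,0,0],[0.0026,0.0017,0.055,0,0],[0.0026,0.0017,0.07,0,0],[0.0026,0.0017,0.074,0,0],[0.0026,0.0017,0.074,0,0.3],[0.0026,0.0017,0.074,0,0.5],[0.0026,0.0017,0.074,0,0.5],[0.0026,0.0017,0.074,0,0.5]]' 40
```

```text
time_s: 5.0
ee_pos: [607.7, -82.4, 14.0]
eef_rot: [[0.431, 0.902, 0.002], [0.902, -0.431, -0.0], [0.0, 0.002, -1.0]]
force: [-1.5, 0.0, 7.8]
width: 0.687
finger_force: 42.0
```

```bash
python3 -m handwheel '[[0,0,-0.03,0,0.5],[0,0,-0.07,0,0.5],[0,0,-0.12,0,0.5],[0,0,-0.18,0,0.5],[0.04,-0.045,-0.2,-0.04,0.5],[0.08,-0.09,-0.22,-0.08,0.5],[0.12,-0.135,-0.24,-0.12,0.5],[0.16,-0.18,-0.25,-0.16,0.5]]' 40
python3 -m handwheel '[[0.03,-0.04,0,-0.04,0.5],[0.06,-0.07,0,-0.08,0.5],[0.1,-0.11,0,-0.12,0.5],[0.13,-0.14,0,-0.16,0.5],[0.16,-0.177,0,-0.2,0.5],[0.16,-0.177,0,-0.24,0.5],[0.16,-0.177,0,-0.28,0.5],[0.16,-0.177,0,-0.32,0.5]]'
python3 - <<'E'
from h import *
s=read_state();print(s["qpos"].round(),s["ee_pos"]);print([x.tolist() if hasattr(x,'tolist') else x for x in delta([480,270,210],84)])
E
```

```text
time_s: 5.8
ee_pos: [536.4, 85.8, 202.2]
eef_rot: [[-0.062, 0.998, 0.003], [0.998, 0.062, -0.0], [-0.001, 0.003, -1.0]]
force: [0.3, 0.1, -0.5]
width: 0.689
finger_force: 44.4
time_s: 6.6
ee_pos: [397.4, 196.6, 200.7]
eef_rot: [[-0.876, 0.482, 0.002], [0.482, 0.876, -0.001], [-0.002, 0.0, -1.0]]
force: [0.3, 0.2, -1.5]
width: 0.694
finger_force: 44.4
[ 18.  12. -57. 121.  12.  54.  15.] [397.39375892 196.63184433 200.73027826]
[[-0.0494, 0.1388, -0.0122], -0.1266, -22.8]
```

```bash
python3 -m handwheel '[[-0.015,0.045,-0.012,-0.04,0.5],[-0.03,0.09,-0.012,-0.08,0.5],[-0.05,0.139,-0.012,-0.127,0.5],[-0.05,0.139,-0.012,-0.127,0.5],[-0.05,0.139,-0.012,-0.127,0.5],[-0.05,0.139,-0.012,-0.127,0.5],[-0.05,0.139,-0.012,-0.127,0.5],[-0.05,0.139,-0.012,-0.127,0.5]]'
python3 - <<'E'
from h import *
s=read_state();i=optics.camera_info("wrist");im=optics.read_camera("wrist")[:,:,::-1];print(s["qpos"].round(),s["ee_pos"])
np.savez("w2.npz",im=im,**i);cv2.imwrite("pics/w2.png",cv2.resize(im,(800,600),interpolation=cv2.INTER_CUBIC))
E
```

```text
time_s: 7.4
ee_pos: [480.7, 268.7, 209.3]
eef_rot: [[-0.994, 0.11, 0.001], [0.11, 0.994, -0.001], [-0.001, -0.001, -1.0]]
force: [-0.1, -0.1, -0.3]
width: 0.69
finger_force: 44.4
[ 10.  24. -57. 107.  23.  61.  27.] [480.74099118 268.69437117 209.34383222]
```

View pics/w2.png

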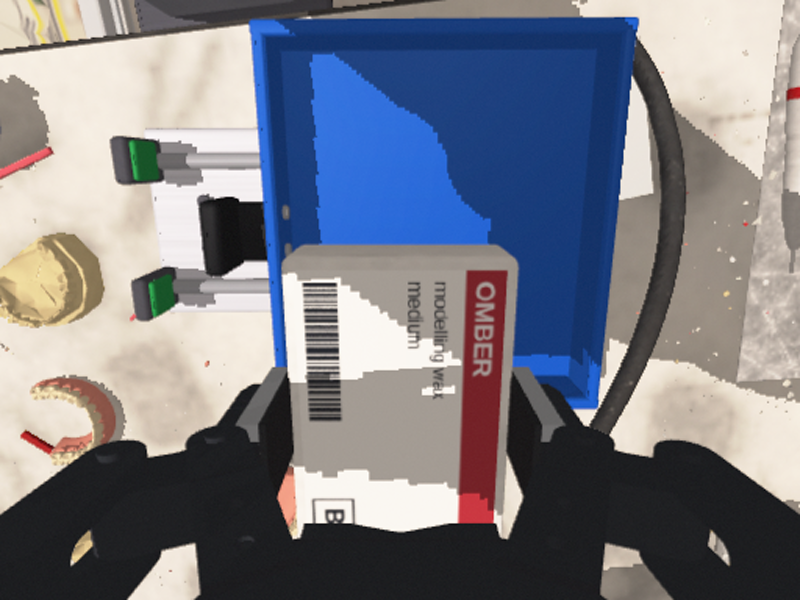

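The wrist view shows the pan's outer rim corners at (251,22), (637,18) and (599,407). The green stops are at (142,160) and (160,295), and the carton is held square.

```bash
python3 - <<'E'
from h import *
i=dict(np.load("w2.npz"))
g=lambda L,z:p2w(i,np.array(L,float)*.64-.2,z)
r=lambda a:np.round(a,1).tolist()
C=g([(251,20),(637,17),(599,407)],58);print(r(C),[np.linalg.norm(C[1]-C[0]),np.linalg.norm(C[2]-C[1])])
c=(C[0]+C[2])/2;e1=C[0]-C[1];e2=C[2]-C[1];print(r(c),np.degrees([np.arctan2(e1[1],e1[0]),np.arctan2(e2[1],e2[0])]))
a=np.radians((np.degrees(np.arctan2(e1[1],e1[0]))+np.degrees(np.arctan2(e2[1],e2[0]))-90)/2)
X=np.array([np.cos(a),np.sin(a)]);Y=np.array([-X[1],X[0]]);print("x axis deg",np.degrees(a))
for n,(x,y) in dict(carton=(35,-48),cast=(35,50),hp=(-55,0),grip=(120,0)).items(): print(n,r(c[:2]+x*X+y*Y))
P=c[:2]+35*X-48*Y
for z in(100,40): print([np.round(x,4).tolist() for x in delta([*P,z],np.degrees(a))])
print("carton", r(g([(285,262),(516,265)],209)), "pandeg")
E
```

```text
[[338.7, 208.6, 58.0], [358.5, 399.7, 58.0], [570.4, 379.1, 58.0]] [np.float64(192.11422370349948), np.float64(212.88294568329061)]
[454.6, 293.9, 58.0] [-95.90902606  -5.53219432]
x axis deg -95.72061019218216
carton [403.3, 263.8]
cast [500.8, 254.0]
hp [460.1, 348.6]
grip [442.6, 174.5]
[[0.1021, -0.0179, 0.1456], -0.0032, -0.6]
[[0.1022, -0.0178, 0.2256], -0.0032, -0.6]
carton [[436.9, 242.2, 209.0], [444.3, 301.9, 209.0]] pandeg
```

```bash
python3 -m handwheel '[[0.05,-0.01,0.03,-0.003,0.5],[0.1022,-0.0178,0.06,-0.003,0.5],[0.1022,-0.0178,0.11,-0.003,0.5],[0.1022,-0.0178,0.15,-0.003,0.5],[0.1022,-0.0178,0.19,-0.003,0.5],[0.1022,-0.0178,0.205,-0.003,0.5],[0.1022,-0.0178,0.205,-0.003,0.5],[0.1022,-0.0178,0.205,-0.003,0.5]]'
python3 - <<'E'
from h import *
print([np.round(x,4).tolist() for x in delta([403.3,263.8,36.5],-95.7)])
E
```

```text
time_s: 8.25
ee_pos: [403.6, 264.9, 56.1]
eef_rot: [[-0.995, 0.1, 0.001], [0.1, 0.995, 0.001], [-0.001, 0.001, -1.0]]
force: [-0.5, 0.2, -0.1]
width: 0.693
finger_force: 44.4
[[0.0003, -0.0015, 0.0262], -0.0001, -0.0]
```

```bash
python3 -m handwheel '[[0,-0.0015,0.01,0,0.5],[0,-0.0015,0.018,0,0.5],[0,-0.0015,0.023,0,0.5],[0,-0.0015,0.026,0,0.5],[0,-0.0015,0.026,0,0.5],[0,-0.0015,0.026,0,0.5],[0,-0.0015,0.026,0,0.18],[0,-0.0015,0.026,0,0.18]]'
python3 -m handwheel '[[0,0,0,0,0.18],[0,0,-0.02,0,0.18],[0,0,-0.06,0,0.18],[0,0,-0.11,0,0.18],[0,0,-0.17,0,0.1],[0,0,-0.23,0,0],[0,0,-0.26,0,0],[0,0,-0.26,0,0]]'
python3 - <<'E'
from h import *
s=read_state();print(s["qpos"].round());print([np.round(x,4).tolist() for x in delta([590,130,240],-95.7)])
E
```

```text
time_s: 9.05
ee_pos: [403.2, 263.2, 35.6]
eef_rot: [[-0.995, 0.1, -0.0], [0.1, 0.995, -0.0], [0.0, -0.0, -1.0]]
force: [0.3, -0.6, -0.2]
width: 0.82
finger_force: 0.0
time_s: 9.85
ee_pos: [404.3, 264.0, 233.5]
eef_rot: [[-0.995, 0.1, 0.005], [0.1, 0.995, 0.001], [-0.005, 0.002, -1.0]]
force: [0.8, 0.2, -0.7]
width: 1.002
finger_force: 0.0
[ 15.  16. -63. 114.  16.  60.  28.]
[[-0.2643, -0.1529, -0.0077], -0.0004, -0.1]
```

```bash
python3 -m handwheel '[[-0.05,-0.03,-0.005,0,0],[-0.1,-0.06,-0.005,0,0],[-0.15,-0.09,-0.005,0,0],[-0.2,-0.11,-0.005,0,0],[-0.264,-0.135,-0.005,0,0],[-0.264,-0.135,-0.005,0,0],[-0.264,-0.135,-0.005,0,0],[-0.264,-0.135,-0.005,0,0]]'
python3 - <<'E'
from h import *
s=read_state();i=optics.camera_info("wrist");im=optics.read_camera("wrist")[:,:,::-1];print(s["qpos"].round(),s["ee_pos"])
np.savez("w3.npz",im=im,**i);cv2.imwrite("pics/w3.png",cv2.resize(im,(800,600),interpolation=cv2.INTER_CUBIC))
E
```

```text
time_s: 10.65
ee_pos: [589.1, 143.5, 233.7]
eef_rot: [[-0.995, 0.098, -0.001], [0.098, 0.995, 0.0], [0.001, -0.0, -1.0]]
force: [0.0, 0.3, 0.8]
width: 1.0
finger_force: 0.0
[ 22.  28. -55.  99.  25.  66.  44.] [589.09627485 143.46587225 233.66171441]
```

View pics/w3.png

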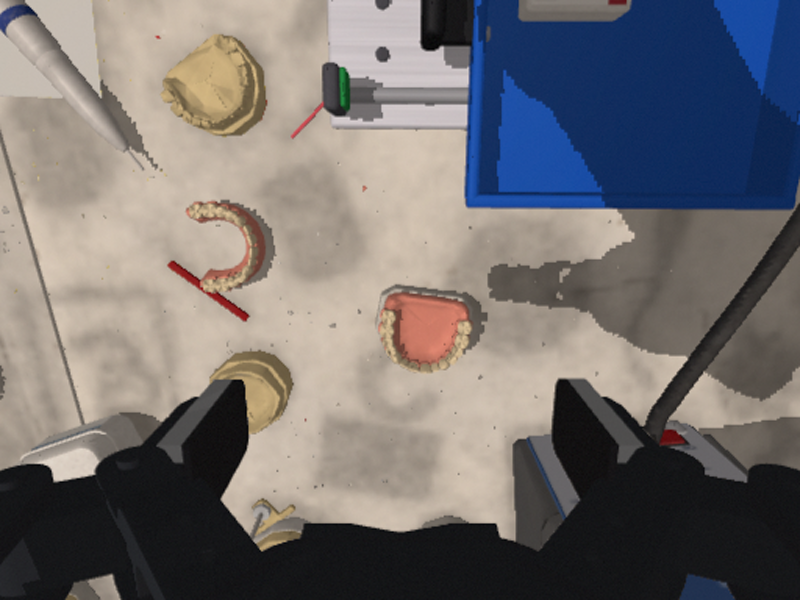

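```bash
python3 - <<'E'
from h import *
im=np.load("w3.npz")["im"]
cv2.imwrite("pics/w3c.png",cv2.resize(im[170:250,225:325],None,fx=7,fy=7,interpolation=cv2.INTER_CUBIC))
E
```

```text
(no output)
```

View pics/w3c.png

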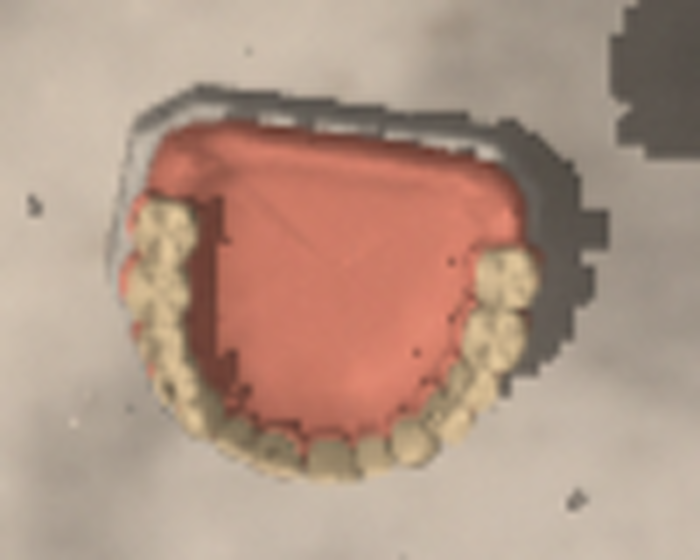

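```bash
python3 - <<'E'
from h import *
i=dict(np.load("w3.npz"))
g=lambda L,z:np.round(p2w(i,np.array(L,float)/7+[224.57,169.57],z),1).tolist()
for z in (0,12): print(z,"back L/R",g([(195,88),(505,128)],z),"corner L, left side",g([(130,130),(108,285)],z))
for z in (25,33): print(z,"teeth L,R,front",g([(125,270),(540,275),(340,478)],z), "pink back",g([(220,125),(500,165)],z))
E
```

```text
0 back L/R [[608.2, 136.7, 0.0], [619.9, 186.8, 0.0]] corner L, left side [[614.2, 125.4, 0.0], [640.5, 118.8, 0.0]]
12 back L/R [[605.4, 137.1, 12.0], [616.8, 185.5, 12.0]] corner L, left side [[611.2, 126.1, 12.0], [636.6, 119.8, 12.0]]
25 teeth L,R,front [[630.3, 123.7, 25.0], [637.5, 188.0, 25.0], [668.3, 154.1, 25.0]] pink back [[608.6, 140.8, 25.0], [619.2, 183.0, 25.0]]
33 teeth L,R,front [[627.8, 124.3, 33.0], [634.8, 187.1, 33.0], [664.9, 154.0, 33.0]] pink back [[606.6, 140.9, 33.0], [616.9, 182.2, 33.0]]
```

```bash
python3 - <<'E'
from h import *
i=dict(np.load("w3.npz"));g=lambda L,z:np.round(p2w(i,np.array(L,float)*.64-.2,z),1).tolist()
print("machine",g([(515,440),(530,437),(700,440)],0),g([(530,437),(720,470)],100))
for z in(110,60,12):print([np.round(x,4).tolist() for x in delta([642.3,154.7,z],-13)])
E
```

```text
machine [[744.1, 219.4, 0.0], [742.6, 231.4, 0.0], [758.7, 366.5, 0.0]] [[682.6, 208.7, 100.0], [715.4, 319.4, 100.0]]
[[-0.0693, 0.0217, 0.1653], -0.459, -82.6]
[[-0.0694, 0.0217, 0.232], -0.459, -82.6]
[[-0.0694, 0.0217, 0.296], -0.459, -82.6]
```

```bash
python3 -m handwheel '[[-0.02,0.01,0.03,0.047,0],[-0.04,0.015,0.06,0.095,0],[-0.06,0.02,0.09,0.142,0],[-0.0694,0.0217,0.11,0.19,0],[-0.0694,0.0217,0.13,0.237,0],[-0.0694,0.0217,0.15,0.284,0],[-0.0694,0.0217,0.165,0.33,0],[-0.0694,0.0217,0.165,0.378,0]]'
python3 - <<'E'
from h import *
s=read_state();print(s["qpos"].round());
for z in(60,13):print([np.round(x,4).tolist() for x in delta([642.3,154.7,z],-13)])
E
```

```text
time_s: 11.5
ee_pos: [641.9, 154.2, 109.2]
eef_rot: [[-0.276, 0.961, -0.002], [0.961, 0.276, -0.0], [0.0, -0.002, -1.0]]
force: [0.1, -0.1, 1.2]
width: 1.001
finger_force: 0.0
[  5.  35. -34.  98.  23.  54. -22.]
[[0.0004, 0.0009, 0.0656], 0.1612, 29.0]
[[0.0004, 0.001, 0.1282], 0.1612, 29.0]
```

```bash
python3 -m handwheel '[[0,0.001,0,0.047,0],[0,0.001,0,0.095,0],[0,0.001,0,0.142,0],[0,0.001,0.03,0.161,0],[0,0.001,0.06,0.161,0],[0,0.001,0.08,0.161,0],[0,0.001,0.08,0.161,0],[0,0.001,0.08,0.161,0]]'
python3 - <<'E'
from h import *
s=read_state();i=optics.camera_info("wrist");im=optics.read_camera("wrist")[:,:,::-1];print(s["qpos"].round(),s["ee_pos"])
np.savez("w4.npz",im=im,**i);cv2.imwrite("pics/w4.png",cv2.resize(im,(800,600),interpolation=cv2.INTER_CUBIC))
# pink/outline check: project predicted footprint corners
c=np.array([642.3,154.7]);a=np.radians(-13.2);X=np.array([np.cos(a),np.sin(a)]);Y=np.array([-X[1],X[0]])
for z,(hx,hy) in((0,(30.5,35)),(12,(29.5,35))):
    print(w2p(i,[[*(c+sx*hx*X+sy*hy*Y),z] for sx,sy in((-1,-1),(-1,1),(1,1),(1,-1))]).round().tolist())
hsv=cv2.cvtColor(np.ascontiguousarray(im),cv2.COLOR_BGR2HSV);m=((hsv[...,0]<9)&(hsv[...,1]>80)&(hsv[...,2]>120)).astype(np.uint8)
n,l,st,ce=cv2.connectedComponentsWithStats(m);print([(st[k].tolist()) for k in np.argsort(-st[1:,4])[:3]+1])
print(w2p(i,[642.3,154.7,25]))
E
```

```text
time_s: 12.3
ee_pos: [644.1, 154.4, 51.1]
eef_rot: [[0.219, 0.976, 0.0], [0.976, -0.219, 0.0], [0.0, -0.0, -1.0]]
force: [-0.7, 0.6, 1.4]
width: 1.001
finger_force: 0.0
[ -0.  38. -26. 100.  21.  47. -49.] [644.11919204 154.42949042  51.06308849]
[[201.0, 273.0], [197.0, 160.0], [306.0, 161.0], [300.0, 273.0]]
[[200.0, 283.0], [195.0, 163.0], [307.0, 165.0], [301.0, 284.0]]
[[198, 182, 92, 106, 6055], [288, 203, 10, 22, 52], [237, 178, 18, 7, 44]]
[[250.41937791 235.61020986]]
```

```bash
python3 -m handwheel '[[0,-0.001,0.02,0,0],[0,-0.001,0.038,0,0],[0,-0.001,0.048,0,0],[0,-0.001,0.05,0,0],[0,-0.001,0.05,0,0],[0,-0.001,0.05,0,0.25],[0,-0.001,0.05,0,0.5],[0,-0.001,0.05,0,0.5]]' 35
```

```text
time_s: 13.15
ee_pos: [643.8, 154.3, 14.0]
eef_rot: [[0.22, 0.976, 0.001], [0.976, -0.22, 0.0], [0.0, 0.001, -1.0]]
force: [-3.7, -0.2, 6.8]
width: 0.664
finger_force: 36.0
```

```bash
python3 -m handwheel '[[0,0,-0.005,0,0.5],[0,0,-0.015,0,0.5],[0,0,-0.035,0,0.5],[0,0,-0.065,0,0.5],[0,0,-0.1,0,0.5],[0,0,-0.135,0,0.5],[0,0,-0.16,0,0.5],[0,0,-0.16,-0.03,0.5]]' 
python3 - <<'E'
from h import *
for z in(125,):print([np.round(x,4).tolist() for x in delta([500.8,254.0,z],-95.7)])
E
```

```text
time_s: 13.95
ee_pos: [645.0, 154.8, 137.7]
eef_rot: [[0.127, 0.992, 0.005], [0.992, -0.127, 0.001], [0.002, 0.005, -1.0]]
force: [1.0, -0.8, -2.1]
width: 0.664
finger_force: 37.5
[[0.1067, -0.2076, 0.016], 0.4912, 88.4]
```

```bash
python3 -m handwheel '[[0.013,-0.026,0,-0.04,0.5],[0.027,-0.052,0,-0.085,0.5],[0.04,-0.078,0,-0.13,0.5],[0.053,-0.104,0,-0.175,0.5],[0.067,-0.13,0,-0.22,0.5],[0.08,-0.156,0,-0.265,0.5],[0.094,-0.182,0,-0.31,0.5],[0.1067,-0.2076,0,-0.355,0.5]]' 
python3 - <<'E'
from h import *
print(read_state()["qpos"].round())
for z in(125,70,36.5):print([np.round(x,4).tolist() for x in delta([500.8,254.0,z],-95.7)])
E
```

```text
time_s: 14.75
ee_pos: [498.7, 253.8, 134.3]
eef_rot: [[-0.838, 0.546, 0.001], [0.546, 0.838, -0.0], [-0.001, 0.001, -1.0]]
force: [-0.5, 0.0, -0.5]
width: 0.665
finger_force: 37.5
[  4.  28. -47. 110.  26.  53.   1.]
[[-0.0022, 0.0018, 0.0125], -0.152, -27.4]
[[-0.0021, 0.0018, 0.0858], -0.152, -27.4]
[[-0.002, 0.0017, 0.1305], -0.152, -27.4]
```

```bash
python3 -m handwheel '[[0,0.002,0,-0.04,0.5],[-0.002,0.002,0,-0.08,0.5],[-0.002,0.002,0,-0.12,0.5],[-0.002,0.002,0,-0.152,0.5],[-0.002,0.002,0.02,-0.152,0.5],[-0.002,0.002,0.06,-0.152,0.5],[-0.002,0.002,0.085,-0.152,0.5],[-0.002,0.002,0.085,-0.152,0.5]]' 
python3 - <<'E'
from h import *
for z in(36.5,):print([np.round(x,4).tolist() for x in delta([500.8,254.0,z],-95.7)])
E
```

```text
time_s: 15.55
ee_pos: [499.9, 252.9, 67.0]
eef_rot: [[-0.994, 0.106, -0.003], [0.106, 0.994, -0.002], [0.003, -0.002, -1.0]]
force: [-0.2, 0.7, -1.0]
width: 0.665
finger_force: 37.8
[[-0.0011, 0.0017, 0.0406], -0.0023, -0.4]
```

```bash
python3 -m handwheel '[[0,0.001,0.01,-0.002,0.5],[0,0.001,0.018,-0.002,0.5],[0,0.001,0.025,-0.002,0.5],[0,0.001,0.031,-0.002,0.5],[0,0.001,0.035,-0.002,0.5],[0,0.001,0.038,-0.002,0.5],[0,0.001,0.04,-0.002,0.5],[0,0.001,0.04,-0.002,0.5]]'
```

```text
time_s: 16.35
ee_pos: [501.3, 254.5, 39.3]
eef_rot: [[-0.995, 0.099, -0.0], [0.099, 0.995, 0.0], [0.0, 0.0, -1.0]]
force: [0.4, 0.5, -0.4]
width: 0.667
finger_force: 37.8
```

```bash
python3 -m handwheel '[[0,0,0.001,0,0.5],[0,0,0.001,0,0.5],[0,0,0.002,0,0.5],[0,0,0.002,0,0.5],[0,0,0.002,0,0.5],[0,0,0.002,0,0.5],[0,0,0.002,0,0.5],[0,0,0.002,0,0.5]]'; python3 - <<'E'
from h import *
s=read_state();print(s["ee_pos"],s["force"])
E
```

```text
time_s: 17.15
ee_pos: [501.4, 254.5, 37.9]
eef_rot: [[-0.995, 0.099, 0.0], [0.099, 0.995, 0.0], [-0.0, 0.0, -1.0]]
force: [0.8, -1.3, -1.1]
width: 0.663
finger_force: 37.8
[501.37105278 254.50405247  37.88099814] [ 0.82470659 -1.25545645 -1.12923718]
```

```bash
python3 -m handwheel '[[0,0,0.001,0,0.5],[0,0,0.002,0,0.5],[0,0,0.003,0,0.5],[0,0,0.003,0,0.5],[0,0,0.003,0,0.5],[0,0,0.003,0,0.5],[0,0,0.003,0,0.5],[0,0,0.003,0,0.5]]'
```

```text
time_s: 17.95
ee_pos: [501.4, 254.7, 36.0]
eef_rot: [[-0.995, 0.099, 0.0], [0.099, 0.995, 0.0], [-0.0, 0.0, -1.0]]
force: [-1.8, -1.4, 6.6]
width: 0.664
finger_force: 39.1
```

Contact at 36.0, 6.6 N. I'll release and lift.

```bash
python3 -m handwheel '[[0,0,0,0,0.4],[0,0,0,0,0.2],[0,0,0,0,0.18],[0,0,0,0,0.18],[0,0,-0.005,0,0.18],[0,0,-0.02,0,0.18],[0,0,-0.05,0,0.18],[0,0,-0.1,0,0.18]]'
python3 -m handwheel '[[0,0,-0.05,0,0.1],[0,0,-0.1,0,0],[0,0,-0.1,0.04,0],[0,0,-0.1,0.04,0],[0,0,-0.1,0.04,0],[0,0,-0.1,0.04,0],[0,0,-0.1,0.04,0],[0,0,-0.1,0.04,0]]'
python3 - <<'E'
from h import *
s=read_state();print(s["qpos"].round(),s["ee_pos"])
im=optics.read_camera("wrist")[:,:,::-1];i=optics.camera_info("wrist");np.savez("w5.npz",im=im,**i)
for z in(200,):print([np.round(x,4).tolist() for x in delta([432.5,-68.4,z],-58)])
E
```

```text
time_s: 18.75
ee_pos: [500.4, 254.1, 110.8]
eef_rot: [[-0.995, 0.098, -0.003], [0.098, 0.995, -0.001], [0.003, -0.001, -1.0]]
force: [0.6, 0.6, 0.9]
width: 0.816
finger_force: 0.0
time_s: 19.55
ee_pos: [501.1, 254.5, 185.2]
eef_rot: [[-0.975, 0.222, -0.001], [0.222, 0.975, 0.0], [0.001, -0.0, -1.0]]
force: [0.2, 0.3, -0.8]
width: 1.001
finger_force: 0.0
[ 10.  26. -55. 107.  25.  59.  22.] [501.13248632 254.45032964 185.15161288]
[[-0.0063, -0.4401, -0.0196], -0.249, -44.8]
```

```bash
python3 -m handwheel '[[-0.008,-0.043,0,0.045,0],[-0.016,-0.086,0,0.09,0],[-0.024,-0.13,0,0.135,0],[-0.032,-0.173,0,0.18,0],[-0.04,-0.216,0,0.225,0.1],[-0.048,-0.26,0.01,0.27,0.2],[-0.056,-0.3,0.02,0.315,0.3],[-0.064,-0.346,0.03,0.36,0.4]]'
python3 - <<'E'
from h import *
s=read_state();print(s["qpos"].round(),s["ee_pos"])
for z in(140,):print([np.round(x,4).tolist() for x in delta([432.5,-68.4,z],-58)])
E
```

```text
time_s: 20.4
ee_pos: [490.2, -10.1, 162.9]
eef_rot: [[-0.209, 0.978, 0.0], [0.978, 0.209, 0.0], [0.0, 0.0, -1.0]]
force: [0.1, -0.1, 0.3]
width: 0.606
finger_force: 0.0
[ 28.  17. -39. 118.  14.  50.  -7.] [490.23406651 -10.09563235 162.9302701 ]
[[-0.06, -0.0915, 0.0305], 0.3892, 70.0]
```

```bash
python3 -m handwheel '[[0,0,0,0.047,0.4],[0,0,0,0.094,0.4],[0,0,0,0.141,0.4],[-0.01,-0.02,0.01,0.188,0.4],[-0.02,-0.035,0.02,0.235,0.4],[-0.035,-0.05,0.03,0.282,0.4],[-0.05,-0.07,0.03,0.33,0.4],[-0.06,-0.0915,0.03,0.375,0.4]]'
python3 - <<'E'
from h import *
s=read_state();print(s["qpos"].round(),s["ee_pos"])
i=optics.camera_info("wrist");im=optics.read_camera("wrist")[:,:,::-1];np.savez("w6.npz",im=im,**i)
for z in(60,18):print([np.round(x,4).tolist() for x in delta([432.5,-68.4,z],-58)])
hsv=cv2.cvtColor(np.ascontiguousarray(im),cv2.COLOR_BGR2HSV);m=((abs(hsv[...,0].astype(int)-115)<12)&(hsv[...,1]>110)&(hsv[...,2]>50)).astype(np.uint8)
n,l,st,ce=cv2.connectedComponentsWithStats(m)
for k in np.argsort(-st[1:,4])[:4]+1: print(st[k].tolist(),p2w(i,ce[k],18).round(1).tolist())
E
```

```text
time_s: 21.2
ee_pos: [432.4, -68.3, 140.2]
eef_rot: [[0.824, 0.566, -0.001], [0.566, -0.824, 0.0], [-0.0, -0.001, -1.0]]
force: [-0.6, -0.3, -0.9]
width: 0.6
finger_force: 0.0
[ 24.  12. -26. 126.   7.  44. -62.] [432.38788518 -68.32967333 140.24713318]
[[0.0041, 0.0003, 0.1067], 0.0104, 1.9]
[[0.0042, 0.0004, 0.1627], 0.0104, 1.9]
[440, 122, 72, 69, 3683] [[554.0, -198.0, 18.0]]
[107, 181, 66, 61, 1496] [[376.4, -4.1, 18.0]]
[241, 211, 27, 10, 151] [[414.3, -81.1, 18.0]]
[441, 153, 1, 2, 2] [[539.0, -171.3, 18.0]]
```

```bash
python3 -m handwheel '[[0,0,0.05,0.01,0.4],[0,0,0.09,0.01,0.4],[0,0,0.12,0.01,0.4],[0,0,0.14,0.01,0.4],[0,0,0.152,0.01,0.4],[0,0,0.158,0.01,0.4],[0,0,0.16,0.01,0.4],[0,0,0.16,0.01,0.4]]' 50
python3 -m handwheel '[[0,0,0,0,0.5],[0,0,0,0,0.6],[0,0,0,0,0.75],[0,0,0,0,0.85],[0,0,0,0,0.85],[0,0,0,0,0.85],[0,0,0,0,0.85],[0,0,0,0,0.85]]' 50
```

```text
time_s: 22.05
ee_pos: [433.2, -67.8, 21.0]
eef_rot: [[0.838, 0.545, 0.001], [0.545, -0.838, -0.0], [0.001, 0.0, -1.0]]
force: [0.1, 0.1, 0.6]
width: 0.599
finger_force: 0.0
time_s: 22.85
ee_pos: [433.2, -67.9, 21.2]
eef_rot: [[0.839, 0.545, 0.001], [0.545, -0.839, -0.0], [0.0, 0.001, -1.0]]
force: [-2.3, -0.7, 13.5]
width: 0.249
finger_force: 48.3
```

```bash
python3 -m handwheel '[[0,0,-0.01,0,0.9],[0,0,-0.03,0,0.9],[0,0,-0.06,0,0.9],[0,0,-0.1,0,0.9],[0,0,-0.14,0,0.9],[0,0,-0.17,0,0.9],[0.02,-0.02,-0.18,0,0.9],[0.06,-0.05,-0.18,0,0.9]]' 50
python3 - <<'E'
from h import *
s=read_state();print(s["qpos"].round(),s["ee_pos"],s["width"])
for z in(150,):print([np.round(x,4).tolist() for x in delta([468,347.8,z],-95.7)])
E
```

```text
time_s: 23.65
ee_pos: [450.2, -13.2, 157.3]
eef_rot: [[0.841, 0.542, 0.002], [0.542, -0.841, -0.001], [0.001, 0.002, -1.0]]
force: [0.7, -1.0, -1.8]
width: 0.248
finger_force: 50.5
[ 20.  12. -29. 123.   8.  47. -71.] [450.17204521 -13.21782109 157.32900346] 0.24822697512538075
[[0.2806, -0.3918, 0.0091], 0.2138, 38.5]
```

```bash
python3 -m handwheel '[[0.035,-0.049,0,-0.04,0.9],[0.07,-0.098,0,-0.085,0.9],[0.105,-0.147,0,-0.13,0.9],[0.14,-0.196,0,-0.175,0.9],[0.175,-0.245,0,-0.22,0.9],[0.21,-0.294,0,-0.265,0.9],[0.245,-0.343,0,-0.31,0.9],[0.28,-0.392,0,-0.355,0.9]]' 50
python3 -m handwheel '[[0,0,0,-0.045,0.9],[0,0,0,-0.09,0.9],[0,0,0,-0.135,0.9],[0,0,0,-0.18,0.9],[0,0,0,-0.225,0.9],[0,0,0,-0.27,0.9],[0,0,0,-0.315,0.9],[0,0,0,-0.36,0.9]]' 50
python3 - <<'E'
from h import *
s=read_state();print(s["qpos"].round(),s["ee_pos"],s["width"])
for z in(70,44):print([np.round(x,4).tolist() for x in delta([468,347.8,z],-95.7)])
E
```

```text
time_s: 24.45
ee_pos: [465.8, 350.6, 156.0]
eef_rot: [[-0.126, 0.992, 0.0], [0.992, 0.126, -0.0], [-0.0, 0.0, -1.0]]
force: [0.9, -0.8, -1.2]
width: 0.246
finger_force: 50.4
time_s: 25.25
ee_pos: [466.0, 348.7, 155.9]
eef_rot: [[-0.951, 0.308, 0.0], [0.308, 0.951, -0.001], [-0.0, -0.0, -1.0]]
force: [0.7, -0.4, -2.4]
width: 0.248
finger_force: 50.4
[  2.  33. -60. 106.  33.  60.   1.] [465.98387705 348.67839025 155.92589223] 0.2478607897166312
[[-0.0029, -0.0002, 0.1146], -0.068, -12.2]
[[-0.0029, -0.0002, 0.1492], -0.068, -12.2]
```

```bash
python3 -m handwheel '[[-0.002,0,0,-0.045,0.9],[-0.003,0,0,-0.068,0.9],[-0.003,0,0.03,-0.068,0.9],[-0.003,0,0.06,-0.068,0.9],[-0.003,0,0.085,-0.068,0.9],[-0.003,0,0.1,-0.068,0.9],[-0.003,0,0.1,-0.068,0.9],[-0.003,0,0.1,-0.068,0.9]]'
python3 - <<'E'
from h import *
for z in(44,):print([np.round(x,4).tolist() for x in delta([468,347.8,z],-95.7)])
E
```

```text
time_s: 26.05
ee_pos: [468.2, 348.8, 81.1]
eef_rot: [[-0.994, 0.105, 0.0], [0.105, 0.994, 0.0], [-0.0, 0.0, -1.0]]
force: [-0.2, -0.4, -1.8]
width: 0.244
finger_force: 50.4
[[0.0002, -0.0013, 0.0495], -0.0018, -0.3]
```

```bash
python3 -m handwheel '[[0,-0.001,0.015,-0.002,0.9],[0,-0.001,0.027,-0.002,0.9],[0,-0.001,0.036,-0.002,0.9],[0,-0.001,0.042,-0.002,0.9],[0,-0.001,0.046,-0.002,0.9],[0,-0.001,0.048,-0.002,0.9],[0,-0.001,0.049,-0.002,0.9],[0,-0.001,0.049,-0.002,0.9]]'
```

```text
time_s: 26.85
ee_pos: [468.1, 347.7, 43.9]
eef_rot: [[-0.995, 0.099, 0.0], [0.099, 0.995, 0.0], [-0.0, 0.0, -1.0]]
force: [-0.1, -0.3, -2.1]
width: 0.247
finger_force: 50.4
```

```bash
python3 -m handwheel '[[0,0,0.001,0,0.9],[0,0,0.001,0,0.9],[0,0,0.002,0,0.9],[0,0,0.002,0,0.9],[0,0,0.002,0,0.9],[0,0,0.002,0,0.9],[0,0,0.002,0,0.9],[0,0,0.002,0,0.9]]'
```

```text
time_s: 27.65
ee_pos: [468.3, 348.3, 43.2]
eef_rot: [[-0.995, 0.099, 0.001], [0.099, 0.995, 0.001], [-0.001, 0.001, -1.0]]
force: [-3.0, 0.1, 11.4]
width: 0.245
finger_force: 51.9
```

```bash
python3 -m handwheel '[[0,0,0,0,0.7],[0,0,0,0,0.62],[0,0,0,0,0.62],[0,0,0,0,0.62],[0,0,-0.01,0,0.62],[0,0,-0.04,0,0.62],[0,0,-0.09,0,0.62],[0,0,-0.15,0,0.62]]'
python3 -m handwheel '[[0,-0.05,-0.05,0,0.6],[0,-0.1,-0.1,0,0.6],[0.02,-0.12,-0.15,0,0.6],[0.02,-0.12,-0.17,0,0.6],[0.02,-0.12,-0.17,0,0.6],[0.02,-0.12,-0.17,0,0.6],[0.02,-0.12,-0.17,0,0.6],[0.02,-0.12,-0.17,0,0.6]]'
python3 - <<'E'
from h import *
s=read_state();i=optics.camera_info("wrist");im=optics.read_camera("wrist")[:,:,::-1];t=optics.read_camera("top")[:,:,::-1]
np.savez("w7.npz",im=im,**i);print(s["ee_pos"],s["qpos"].round())
cv2.imwrite("pics/w7.png",np.vstack([cv2.resize(im,(496,372)),cv2.resize(t[150:285,150:330],(496,372))[:228]]) if 0 else np.hstack([cv2.resize(im,(500,375)),cv2.resize(t[165:280,160:252],(300,375),interpolation=cv2.INTER_CUBIC)]))
for z in(150,85):print([np.round(x,4).tolist() for x in delta([442.6,174.5,z],-95.7)])
E
```

```text
time_s: 28.45
ee_pos: [467.3, 347.3, 155.6]
eef_rot: [[-0.995, 0.098, -0.002], [0.098, 0.995, -0.001], [0.002, -0.001, -1.0]]
force: [0.5, -0.4, 0.5]
width: 0.379
finger_force: 0.0
time_s: 29.25
ee_pos: [443.9, 259.9, 281.3]
eef_rot: [[-0.995, 0.098, -0.002], [0.098, 0.995, 0.0], [0.002, 0.0, -1.0]]
force: [0.5, 0.7, 0.3]
width: 0.399
finger_force: 0.0
[443.85479513 259.85646241 281.25769099] [ 20.  18. -68. 107.  18.  67.  30.]
[[-0.0097, -0.1134, 0.1754], 0.0004, 0.1]
[[-0.0098, -0.1134, 0.262], 0.0004, 0.1]
```

View pics/w7.png

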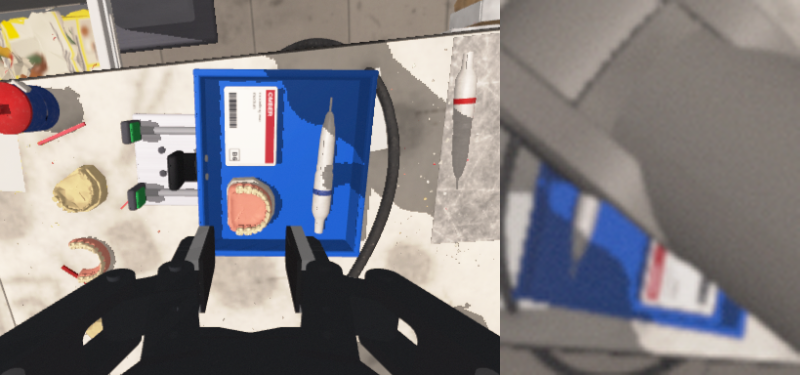

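```bash
python3 - <<'E'
from h import *
d=np.load("w7.npz");i=dict(d)
print(w2p(i,[[442.6,174.5,80]])/1.024, p2w(i,np.array([[195,71],[379,71],[361,255]])*1.024,58).round(1).tolist())
im=d["im"];g=cv2.cvtColor(np.ascontiguousarray(im),cv2.COLOR_BGR2GRAY)
m=(g[140:210,160:215]<45);ys,xs=np.nonzero(m);print(xs.min()+160,xs.max()+160,ys.min()+140,ys.max()+140)
for r in range(145,206,4): print(r,"".join("#" if v<35 else "+" if v<60 else "." for v in g[r,162:212]))
E
```

```text
[[170.89574903 173.47277282]] [[340.8, 211.3, 58.0], [359.7, 403.1, 58.0], [570.0, 382.6, 58.0]]
172 201 155 193
145 .............................................+++++
149 .............................................+++++
153 .............................................+++++
157 ..............+########################.......++++
161 ..........+++++++#####################+.......+...
165 ..........+++++++####################++.......++..
169 ..........++#++++####################++.......++++
173 ...........++++++#####################++......++++
177 ...........++++++#####################++......+++.
181 ...........++++++######################+......++..
185 ...........++++++##########...................++++
189 ............+++++#######.......................+++
193 ............++++####+..........................+++
197 ...............................................+++
201 ...............................................+++
205 ...............................................+++
```

```bash
python3 -m handwheel '[[-0.005,-0.05,0,0,0.68],[-0.01,-0.1134,0,0,0.68],[-0.01,-0.1134,0.05,0,0.68],[-0.01,-0.1134,0.1,0,0.68],[-0.01,-0.1134,0.15,0,0.68],[-0.01,-0.1134,0.19,0,0.68],[-0.01,-0.1134,0.2,0,0.68],[-0.01,-0.1134,0.2,0,0.68]]' 60
python3 - <<'E'
from h import *
s=read_state();print(s["qpos"].round())
for z in(84,):print([np.round(x,4).tolist() for x in delta([442.6,174.5,z],-95.7)])
E
```

```text
time_s: 30.15
ee_pos: [442.7, 174.7, 131.8]
eef_rot: [[-0.995, 0.098, -0.002], [0.098, 0.995, 0.0], [0.002, 0.0, -1.0]]
force: [0.0, -0.6, 1.0]
width: 0.317
finger_force: 0.0
[ 21.  25. -60. 120.  28.  50.  30.]
[[-0.0, -0.0003, 0.0638], 0.0005, 0.1]
```

```bash
python3 -m handwheel '[[0,0,0.02,0,0.68],[0,0,0.04,0,0.68],[0,0,0.055,0,0.68],[0,0,0.063,0,0.68],[0,0,0.063,0,0.68],[0,0,0.063,0,0.8],[0,0,0.063,0,0.95],[0,0,0.063,0,0.95]]' 60
python3 - <<'E'
from h import *
s=read_state();print(s["qpos"].round(),s["ee_pos"],s["force"],s["width"],s["finger_force"])
E
```

```text
time_s: 30.95
ee_pos: [443.7, 174.6, 86.0]
eef_rot: [[-0.995, 0.099, 0.001], [0.099, 0.995, 0.0], [-0.001, 0.0, -1.0]]
force: [-2.2, 0.4, 7.5]
width: 0.111
finger_force: 58.7
[ 17.  28. -56. 122.  33.  46.  25.] [443.66982098 174.59972562  85.96524164] [-2.23278327  0.43748431  7.4958392 ] 0.11122072042167618 58.696104884147644
```

```bash
python3 -m handwheel '[[0,-0.002,0,0,0.95],[0,-0.007,0,0,0.95],[0,-0.015,0,0,0.95],[0,-0.024,0,0,0.95],[0,-0.033,0,0,0.95],[0,-0.042,0,0,0.95],[0,-0.049,0,0,0.95],[0,-0.053,0,0,0.95]]' 60
python3 -m handwheel '[[0,-0.003,0,0,0.95],[0,-0.01,0,0,0.95],[0,-0.018,0,0,0.95],[0,-0.027,0,0,0.95],[0,-0.036,0,0,0.95],[0,-0.045,0,0,0.95],[0,-0.052,0,0,0.95],[0,-0.056,0,0,0.95]]' 60
```

```text
time_s: 31.75
ee_pos: [439.5, 134.8, 85.9]
eef_rot: [[-0.995, 0.099, 0.001], [0.099, 0.995, 0.0], [-0.001, 0.001, -1.0]]
force: [-4.6, 3.7, 12.2]
width: 0.116
finger_force: 59.9
time_s: 32.55
ee_pos: [436.0, 101.0, 86.2]
eef_rot: [[-0.996, 0.094, 0.005], [0.094, 0.995, 0.014], [-0.003, 0.014, -1.0]]
force: [0.1, 67.2, -30.5]
width: 0.109
finger_force: 58.4
```

```bash
python3 -m handwheel '[[0,0.004,0,0,0.95],[0,0.008,0,0,0.95],[0,0.01,0,0,0.95],[0,0.01,0,0,0.95],[0,0.01,0,0,0.95],[0,0.01,0,0,0.95],[0,0.01,0,0,0.95],[0,0.01,0,0,0.95]]' 60
python3 - <<'E'
from h import *
a=np.radians(-95.72);X=np.array([np.cos(a),np.sin(a)]);c=np.array([454.6,293.9])
for f in("w2.npz","w7.npz"):
    i=dict(np.load(f));im=np.ascontiguousarray(i["im"]);h=cv2.cvtColor(im,cv2.COLOR_BGR2HSV)
    m=((abs(h[...,0].astype(int)-62)<15)&(h[...,1]>120)&(h[...,2]>40)).astype(np.uint8)
    n,l,st,ce=cv2.connectedComponentsWithStats(m)
    for k in np.argsort(-st[1:,4])[:2]+1:
        x,y,w,hh,A=st[k]
        for z,u in((50,x),(8,x+w),(50,x+w/2)): 
            p=p2w(i,[u,y+hh/2],z)[0,:2]; print(f,st[k].tolist(),z,"rail-x from pan centre",round(float((p-c)@X),1))
s=read_state();print(s["ee_pos"],s["force"],s["ft_torque"])
E
```

```text
time_s: 33.35
ee_pos: [436.1, 101.9, 86.0]
eef_rot: [[-0.995, 0.098, 0.001], [0.098, 0.995, 0.002], [-0.001, 0.002, -1.0]]
force: [-4.9, 9.7, 12.0]
width: 0.107
finger_force: 63.5
w2.npz [82, 90, 20, 26, 417] 50 rail-x from pan centre 171.8
w2.npz [82, 90, 20, 26, 417] 8 rail-x from pan centre 173.7
w2.npz [82, 90, 20, 26, 417] 50 rail-x from pan centre 163.2
w2.npz [95, 176, 17, 26, 325] 50 rail-x from pan centre 171.2
w2.npz [95, 176, 17, 26, 325] 8 rail-x from pan centre 174.9
w2.npz [95, 176, 17, 26, 325] 50 rail-x from pan centre 163.4
w7.npz [133, 125, 11, 21, 190] 50 rail-x from pan centre 170.7
w7.npz [133, 125, 11, 21, 190] 8 rail-x from pan centre 172.8
w7.npz [133, 125, 11, 21, 190] 50 rail-x from pan centre 164.6
w7.npz [139, 191, 10, 22, 163] 50 rail-x from pan centre 171.0
w7.npz [139, 191, 10, 22, 163] 8 rail-x from pan centre 173.7
w7.npz [139, 191, 10, 22, 163] 50 rail-x from pan centre 165.2
[436.14374533 101.87443769  85.995492  ] [-4.94158805  9.71897772 12.04501492] [2.06556301 1.28520983 0.00779302]
```

```bash
python3 -m handwheel '[[0,-0.002,0,0,0.95],[0,-0.003,0,0,0.95],[0,-0.003,0,0,0.95],[0,-0.002,0,0,0.95],[0,0,0,0,0.95],[0,0,0,0,0.8],[0,0,0,0,0.7],[0,0,0,0,0.7]]' 60
python3 -m handwheel '[[0,0,-0.005,0,0.7],[0,0,-0.03,0,0.7],[0,0,-0.08,0,0.7],[0,0,-0.14,0,0.7],[0,0,-0.2,0,0.7],[0,0.05,-0.25,0,0.7],[0,0.1,-0.28,0,0.7],[0,0.14,-0.3,0,0.7]]'
python3 - <<'E'
from h import *
a=np.radians(-95.72);X=np.array([np.cos(a),np.sin(a)]);c=np.array([454.6,293.9])
s=read_state();print(s["ee_pos"],s["qpos"].round())
i=optics.camera_info("wrist");im=np.ascontiguousarray(optics.read_camera("wrist")[:,:,::-1]);np.savez("w8.npz",im=im,**i)
h=cv2.cvtColor(im,cv2.COLOR_BGR2HSV)
for nm,hu in(("green",62),("blue",110)):
    m=((abs(h[...,0].astype(int)-hu)<12)&(h[...,1]>120)&(h[...,2]>40)).astype(np.uint8)
    n,l,st,ce=cv2.connectedComponentsWithStats(m)
    for k in np.argsort(-st[1:,4])[:3]+1:
        x,y,w,hh,A=st[k];print(nm,st[k].tolist())
    if nm=="blue":
        for y in range(30,300,20):
            xs=np.nonzero(l[y]==np.argmax(st[1:,4])+1)[0]
            if len(xs): 
                p=p2w(i,[[xs[0],y],[xs[-1],y]],58)[:,:2]; print(y,xs[0],xs[-1],((p-c)@X).round(1))
t="".join
for y in (100,120,140,160,180,200,220): print(y,im[y,60:200:10].tolist() if 0 else "")
E
```

```text
time_s: 34.15
ee_pos: [436.0, 99.9, 85.2]
eef_rot: [[-0.995, 0.099, 0.0], [0.099, 0.995, -0.0], [-0.0, -0.0, -1.0]]
force: [-0.8, 1.0, -0.5]
width: 0.299
finger_force: 0.0
time_s: 34.95
ee_pos: [446.8, 206.5, 312.8]
eef_rot: [[-0.995, 0.1, 0.003], [0.1, 0.995, 0.0], [-0.003, 0.0, -1.0]]
force: [1.1, -0.3, 0.5]
width: 0.301
finger_force: 0.0
[446.78061824 206.52383514 312.81396958] [ 28.  12. -67. 107.  12.  69.  41.]
blue [182, 64, 176, 180, 21032]
blue [87, 82, 26, 43, 622]
70 183 356 [169.3 -22.7]
90 184 354 [169.5 -22.1]
110 185 353 [169.6 -22.7]
130 185 351 [170.9 -22.2]
150 186 350 [171.  -22.8]
170 187 348 [171.2 -22.2]
190 188 346 [171.3 -21.6]
210 190 345 [170.3 -22.3]
230 191 343 [170.4 -21.6]
100 
120 
140 
160 
180 
200 
220
```

```bash
python3 - <<'E'
from h import *
a=np.radians(-95.72);X=np.array([np.cos(a),np.sin(a)]);Y=np.array([-X[1],X[0]]);c=np.array([454.6,293.9])
for f,t in(("w7.npz",0),("w8.npz",74)):
    i=dict(np.load(f));im=np.ascontiguousarray(i["im"]);h=cv2.cvtColor(im,cv2.COLOR_BGR2HSV).astype(int)
    for nm,m,z in(("red/pink",((h[...,0]<10)|(h[...,0]>172))&(h[...,1]>70)&(h[...,2]>90),45),("white",(h[...,1]<45)&(h[...,2]>140),40)):
        n,l,st,ce=cv2.connectedComponentsWithStats(m.astype(np.uint8))
        for k in range(1,n):
            p=p2w(i,ce[k],z)[0,:2]-c;x,y=p@X-t,p@Y
            if abs(x)<88 and abs(y)<98 and st[k,4]>60: print(f,nm,st[k,4],round(x),round(y))
E
```

```text
w7.npz red/pink 631 14 -46
w7.npz red/pink 1454 41 49
w7.npz white 65840 29 10
w7.npz white 3432 39 -47
w7.npz white 950 -52 -10
w7.npz white 137 47 18
w7.npz white 530 -51 55
w8.npz red/pink 563 15 -47
w8.npz red/pink 1251 42 49
w8.npz white 3012 40 -48
w8.npz white 1009 -52 -15
w8.npz white 97 46 17
w8.npz white 455 -50 55
```

The contents stayed in place in the pan frame, the pan is against the stops and the arm is clear.

```bash
python3 -c "
from workcell import finish_job; print(finish_job())"
```

```text
the job is handed in; nothing more can be done
None
```

The job is handed in at about 35 s: the cast, carton and blue-ring handpiece lie side by side in the pan, which I slid 74 mm until it met the stops hard (67 N reading) and released; seating and contents were checked from image measurements only.

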